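# Hold a display slat against a sprung fence for screwing

## Task

We are assembling the waffle stall's menu stand. Pull the bare wooden slat straight up out of its upright holder and hold it upright, broad face flat against both rubber pads of the jig's blue sprung fence and centred on them, with a gap of about 15 mm left between its lower end and the jig's base board; push steadily so that the black pointer stands in the green band, never into the red. Finish while still gripping it and pushing like that, since I will drive the screws while you hold; leave the two fruit bowls in the middle alone.

Things in the scene. Friction and masses are not known exactly. Their poses are not given: they have to be found in the camera images.
- slat: bare light-wood slat upright in the holder, 14 mm thick (x) x 80 wide (y) x 140 tall (z), about 90 g, same front and back. Origin: centre of its lower end. Its lower 40 mm are in the slot. Grip it across the 14 mm, in the middle of its width, about 35 mm below its upper end (pad height), the far finger going between the pads; firmly, and carry it slowly, or it swings in the fingers.
- holder: dark-wood upright slot holder fixed to the table, foot plate 75 (x) x 120 (y) mm, slot 17 x 84 mm open at the top, slot floor 8 mm and rim 48 mm above the table. Origin: centre of its underside, on the table; the slot is centred on it; x runs along the slat's thickness, z up.
- jig: assembly jig fixed to the table: plywood base board 200 x 170 mm, top 10 mm above the table (65 mm in front of the origin to 135 behind), with a blue sprung fence: two upright posts (tops 145 mm above the table), each with a rubber pad in front. Origin: on the table, below the middle of the unpressed pads' front faces. x: the direction to push, z up.
- fence_pads (a point): midpoint between the two dark rubber pads on their front faces, 121 mm above the table; moves with the fence. Pads 14 mm wide, centred 32 mm either side (along the jig's y), from 100 to 142 mm above the table. Between the posts the gap is 48 mm wide above 38 mm, open behind.
- jig_scale (a point): middle of the green band of the scale, on the base board at the jig's -y side: white, green (12 mm long), then red along the jig's +x, under the thin black pointer that the fence carries.
- fence (a joint): slide of the sprung fence along the jig's +x, m: 0 unpressed, grows as it is pushed back, stop at 0.032. No preload, 600 N/m. The pointer is in the green band from 0.008 to 0.020 (about 5 to 12 N; middle 0.014, 8.4 N), beyond that in the red.
- kiwi_bowl: glass bowl of green kiwi pieces, 120 mm across, 69 mm high, loose; leave alone. Origin: centre of its underside.
- plum_bowl: glass bowl of dark red plum pieces, 115 mm across, 69 mm high, loose; leave alone. Origin: centre of its underside.

How it is judged:
On the way:
1. the slat is drawn upright out of the holder, its lower end above the rim (z of slat in the frame of holder above 0.05 m and angle between slat's own z axis and vertical below 0.25 rad and horizontal distance between slat and holder below 0.04 m and contact force between the fingers and slat above 2 N), for 0.05 s.
At the end, for the whole second after the job is handed in: For the last second: slat gripped (over 2 N), pressing the fence with 3.5 to 14 N, fence back 7.5 to 20.5 mm; slat upright within 0.12 and square within 0.09 rad, lower end centred within 12 mm and 5 to 28 mm above the board, under 15 mm/s; bowls moved under 20 mm (value of joint fence between 0.0075 and 0.0205 m and contact force between slat and jig between 3.5 and 14 N and contact force between the fingers and slat above 2 N and z of slat in the frame of jig between 0.015 and 0.038 m and y of slat in the frame of jig between -0.012 and 0.012 m and x of slat in the frame of jig between -0.012 and 0.025 m and angle between slat's own z axis and vertical below 0.12 rad and angle between the x axis of slat and the x axis of jig, either way round below 0.09 rad and linear speed of slat below 0.015 m/s and distance of each of kiwi_bowl, plum_bowl from where it was at the start of the episode below 0.02 m); the arm keeps its last pose, push and grip.
It fails at once if the fence is pushed well into the red (value of joint fence above 0.0225 m).
It fails at once if a fruit bowl is knocked away (distance of any of kiwi_bowl, plum_bowl from where it was at the start of the episode above 0.03 m).
It also fails if it takes over 51 s, if anything falls off the work surface, if the arm or the gripper's body presses on something with over 40 N, if the wrist force passes 120 N, or if a joint passes its speed limit or range.

## Robot

A 6-joint arm with a two-finger parallel gripper is mounted at the origin on a cart in front of the work surface, level with it; the furniture and walls round the work are solid. World frame = base frame: x ahead of the robot, y to its left, z up, the work surface at z = 0. Lengths are in m, angles in rad, forces in N, time in s.
With the tool pointing down it reaches from about 0.275 to 0.775 m from the base axis. Payload 14.6 kg.
Tool frame: the origin (TCP) lies at the very end of the fingers, on their centre line; the grasp point (between the pads) lies ctrl.pinch_z behind it (ctrl.pinch_z is the distance from the TCP to the grasp point, in m); z points along the fingers, y is the line along which they close (so a half turn about z gives the same grasp; the last joint's range is limited). The gripper opens to 85 mm and grips with 20 to 120 N. Pads are 22 mm wide; open, the fingers measure 114 mm over their backs; the gripper's body (76 mm by 85 mm) begins 54 mm behind the grasp point. The pads swing forward as they close: fully open they stand 13 mm farther back than shut.
Start: joints at [-1.407, 0.263, -0.048, 1.259, 0, 1.415], TCP at [0.165, -0.499, 0.231] pointing down, gripper open.
Joint ranges: [-2.65, 2.65], [-0.89, 1.7], [-1.18, 1.37], [-2.13, 2.11], [-1.35, 1.29], [-3.14, 3.14]. Speed limits (rad/s): [1.89, 1.89, 2.57, 2.79, 3.14, 3.14].

## Interface

Orientations are given as [roll, pitch, yaw] about the fixed x, y, z axes, in that order (R = Rz(yaw) Ry(pitch) Rx(roll)).
In Python, from plant import ctrl, readout, capture gives the robot as it stands (ctrl), with the cameras as plain functions and the readings (readout).
- The arm moves only by the tool steer_hand, called as a command line: name --argument value ..., lists and objects as JSON in quotes. Schema: {"type":"object","properties":{"offsets":{"type":"array","items":{"type":"number"},"minItems":7,"maxItems":56},"force":{"type":"number"},"only":{"type":"string"},"quiet":{"type":"boolean"},"lines":{"type":"string"}},"required":["offsets"],"additionalProperties":false}. offsets is one flat list of numbers that holds 1 to 8 rows one after another, with no inner brackets; each row has 7 numbers: dx, dy, dz in fractions of the full range, 1 being 75 cm, then a rotation vector rx, ry, rz in fractions of the full range, 1 being pi/2 rad, then the opening from 0.0 (shut) to 1.0 (fully open); each row is the pose to reach, as a shift and turn from the pose commanded when the call began, along the tool's axes at that moment; what a row does not reach only later rows make up. A row lasts 1/8 s, in which the tool goes at most 0.0625 m and 0.188 rad, less where a joint would pass 70% of its speed; a pose out of reach is approached as far as the arm can. The fingers move at their own pace and stop on an object; force is the grip in N (left out, the last holds). Time passes only in rows, so rows that do not move let the fingers close. The tool returns the time, the measured TCP pose, the force, the opening and the grip force at its end. only (a regular expression) keeps the lines of the reply that match it, lines (a string "A,B") keeps lines A to B, and quiet returns only ok. No shift or turn number may pass 1 either way. Input that does not fit is refused with a message, and nothing moves.
- readout.state(): the state, without advancing time (a new reading comes with each control period).
- capture(name): name is "scene" or "top" or "wrist"; returns a dict with "frame" (384x512x3 uint8, red, green, blue), "camera_matrix" (3x3 intrinsics, pixels), "R" (3x3) and "t" (3): a world point X has camera coordinates R X + t; the wrist camera has in their place "tool_from_camera" (4x4, takes a point from camera to tool coordinates, whose origin is the TCP and whose axes are the flange's). Camera axes: x right, y down, z forward; pixel columns grow to the right and rows downward; lengths in m; the calibration is good to about 2 mm. A picture is of the moment at which its call begins: read the wrist's pose just before it. There is no depth.
- ctrl.close_job(): hands the job in; it is judged then, once.
The state is a dict: "t": time; "joints": joint angles; "qd": joint speeds; "tau": joint torques, N m; "ee_pos": TCP position; "orientation": TCP orientation; "wrist_force": force on the tool from outside, world axes, zero at the start; "moment": the same for the moment, N m; "grip_width": opening from 0.0 (shut) to 1.0 (fully open); "grasp_force": force on a finger pad.
Only numpy, scipy, OpenCV 4.12 (cv2) and the standard library are available. Lean on these libraries where they do the work, as an engineer would, in place of code of your own. Each camera call takes 0.05 s, during which the arm holds its last target. There are 200 camera calls.

## Working session

There is one attempt and no reset: what is moved stays moved. The work goes in short steps, Python scripts to look and compute and a tool call to move; the robot and the scene stay as the last step left them, time stands still between calls to the robot, and variables do not carry over. Pictures are saved under pics/ and viewed, at most 10 in all, crops included, and the job is handed in when it is done.

```bash
ls; mkdir -p pics; python3 - <<'E'
from plant import ctrl, readout, capture
import cv2,numpy as np,pickle
print(ctrl.pinch_z, readout.state())
d={}
for n in("scene","top"):
    c=capture(n);d[n]=c;print(n,c["camera_matrix"],c["R"],c["t"])
    cv2.imwrite(f"pics/{n}.png",c["frame"][:,:,::-1])
pickle.dump(d,open("caps.pkl","wb"))
E
```

```text
pics
plant.py
0.0187 {'t': 0.0, 'joints': array([-1.40726945e+00,  2.63527639e-01, -4.89463268e-02,  1.25937752e+00,
       -2.80599934e-06,  1.41548317e+00]), 'qd': array([ 0.00226795,  0.00029544,  0.00096679, -0.00013074, -0.00075743,
        0.00034022]), 'tau': array([-4.14272770e-03, -6.37608933e+01,  3.84570730e+01,  1.37289532e-02,
       -2.42734732e-04,  4.69691273e-06]), 'ee_pos': array([ 0.16451249, -0.49827425,  0.2308192 ]), 'orientation': array([-3.14054976e+00, -1.60449363e-04,  3.18839950e-01]), 'wrist_force': array([-0.49247842,  0.40142827, -1.08373731]), 'moment': array([ 0.03529682,  0.06452631, -0.00704816]), 'grasp_force': 0.0, 'grip_width': 1.0001573648100335}
scene [[450.48434178   0.         256.0774472 ]
 [  0.         450.48434178 182.62264692]
 [  0.           0.           1.        ]] [[-0.88933398 -0.45708492 -0.01258739]
 [-0.21751948  0.44711301 -0.86762621]
 [ 0.40220684 -0.76887147 -0.49705767]] [0.52725118 0.1996628  1.13896251]
top [[462.34699721   0.         262.03131353]
 [  0.         462.34699721 191.36438959]
 [  0.           0.           1.        ]] [[ 0.02564007 -0.99966919 -0.0020265 ]
 [-0.99386948 -0.02527313 -0.10763235]
 [ 0.10754553  0.00477377 -0.9941887 ]] [-0.01886865  0.57598242  1.41034342]
```

View pics/scene.png

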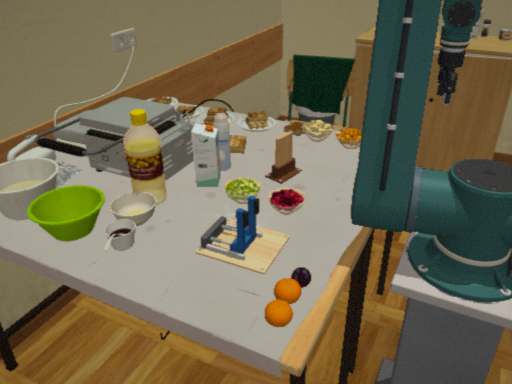

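View pics/top.png

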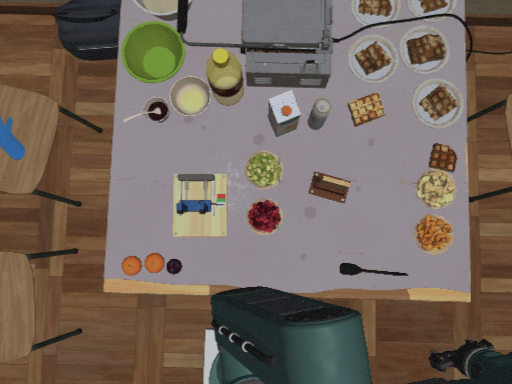

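The scene and top views show the slat in its holder at about (330,187) in the top view, and the jig at about (200,205). The jig's spring is on the far side, so the push is roughly world +x. The bowls are at (265,168) and (265,216). I'll measure them next on an enlarged crop.

```bash
cat > h.py <<'E'
import numpy as np,cv2
from plant import ctrl, readout, capture
def ray(c,uv,z):
    K,R,t=c["camera_matrix"],c["R"],c["t"]
    C=-R.T@t; d=R.T@np.linalg.inv(K)@np.array([uv[0],uv[1],1.]); return C+d*(z-C[2])/d[2]
def proj(c,X):
    p=c["camera_matrix"]@(c["R"]@np.array(X)+c["t"]); return p[:2]/p[2]
def wristcap():
    from scipy.spatial.transform import Rotation as Ro
    s=readout.state();c=capture("wrist");R=Ro.from_euler("xyz",s["orientation"]).as_matrix()
    T=np.eye(4);T[:3,:3]=R;T[:3,3]=s["ee_pos"];T=T@c["tool_from_camera"]
    c["R"]=T[:3,:3].T;c["t"]=-T[:3,:3].T@T[:3,3];return c
E
python3 - <<'E'
import pickle,cv2,numpy as np
from h import *
d=pickle.load(open("caps.pkl","rb"));f=d["top"]["frame"][:,:,::-1]
a=cv2.resize(f[165:245,165:235],None,fx=6,fy=6,interpolation=cv2.INTER_CUBIC)
b=cv2.resize(f[165:210,300:360],None,fx=6,fy=6,interpolation=cv2.INTER_CUBIC)
b=cv2.copyMakeBorder(b,0,a.shape[0]-b.shape[0],0,0,cv2.BORDER_CONSTANT)
cv2.imwrite("pics/crop.png",np.hstack([a,b]))
c=d["top"]
for uv in [(173.5,237),(227,237),(173.5,174),(227,174)]: print("board",ray(c,uv,.01))
for uv in [(265,168),(265,216)]: print("bowl",ray(c,uv,.05))
print("slat",ray(c,(331,183),.148))
E
```

```text
board [0.42782689 0.26937847 0.01      ]
board [0.43211955 0.10188862 0.01      ]
board [0.62688526 0.27859304 0.01      ]
board [0.63119436 0.10861975 0.01      ]
bowl [ 0.64713325 -0.01156427  0.05      ]
bowl [ 0.49869033 -0.01526897  0.05      ]
slat [ 0.59277657 -0.2018356   0.148     ]
```

View pics/crop.png

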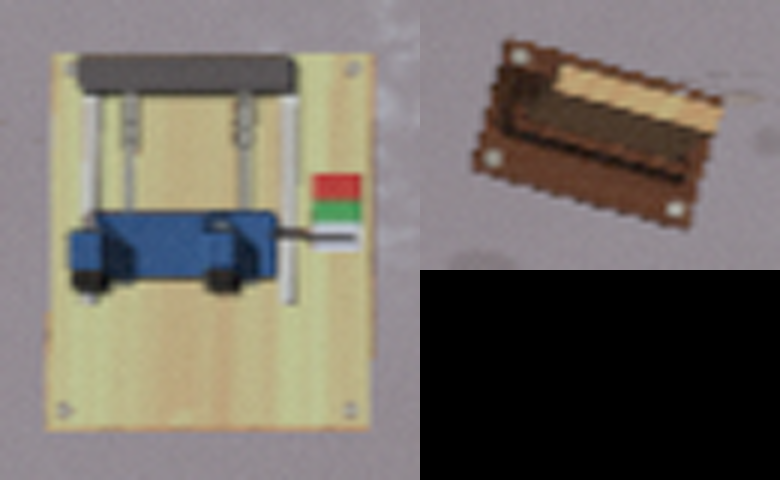

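The crop shows the board corners at about (45,430), (370,430), (52,53) and (375,55). The pads' dark tops are at about (90,280) and (222,280). The slat's light top face runs from (557,80) to (720,115), and the holder foot corners are (507,40), (722,98), (690,228) and (473,168).

```bash
python3 - <<'E'
import pickle
from h import *
d=pickle.load(open("caps.pkl","rb"));c=d["top"]
px=lambda x,y,ox=165,oy=165:((x+.5)/6-.5+ox,(y+.5)/6-.5+oy)
def yaw(v): return np.arctan2(v[1],v[0])
B=np.array([ray(c,px(*p),.01) for p in [(45,430),(370,430),(52,53),(375,55)]])
print(B); x=(B[2]+B[3]-B[0]-B[1])/2; y=(B[0]+B[2]-B[1]-B[3])/2
print("yaws",yaw(x),yaw(y)-np.pi/2,np.linalg.norm(x),np.linalg.norm(y))
yw=(yaw(x)+yaw(y)-np.pi/2)/2
ex=np.array([np.cos(yw),np.sin(yw),0]);print("jig origin",B.mean(0)-.035*ex,yw)
P=np.array([ray(c,px(*p),.142) for p in [(90,290),(222,290)]]);print("pads",P,P.mean(0),np.linalg.norm(P[0]-P[1]))
H=np.array([ray(c,px(x-420,y,300),.008) for x,y in [(507,40),(722,98),(690,228),(473,168)]])
print("holder",H.mean(0),yaw(H[0]-H[3]),yaw(H[1]-H[2]),np.linalg.norm(H[0]-H[1]),np.linalg.norm(H[0]-H[3]))
f=c["frame"][165:210,300:360].astype(int)
m=((f[...,0]>170)&(f[...,0]-f[...,2]>40)).astype(np.uint8)
cn=max(cv2.findContours(m,0,1)[0],key=cv2.contourArea);r=cv2.minAreaRect(cn)
q=np.array([ray(c,p+[300,165],.148) for p in cv2.boxPoints(r)])
print("slat",ray(c,(r[0][0]+300,r[0][1]+165),.148),r, q[:,:2])
for nm,m in (("kiwi",lambda f:(f[...,1]>f[...,0]+15)),("plum",lambda f:(f[...,0]>f[...,1]+50))):
    g=c["frame"][140:240,240:290].astype(int);yy,xx=np.nonzero(m(g));print(nm,ray(c,(xx.mean()+240,yy.mean()+140),.045),len(xx))
# scene check
s=d["scene"]
g=s["frame"].astype(int)[120:185,255:310]
m=((g[...,0]>140)&(g[...,0]-g[...,2]>50)).astype(np.uint8)
yy,xx=np.nonzero(m);print("slat scene bbox",xx.min()+255,xx.max()+255,yy.min()+120,yy.max()+120)
E
```

```text
[[0.43004874 0.27392351 0.01      ]
 [0.43439513 0.10431546 0.01      ]
 [0.62873582 0.2794742  0.01      ]
 [0.6320028  0.10838215 0.01      ]]
yaws 0.02426349299955774 0.022342565990038032 0.19820571671497023 0.17039258087378464
jig origin [0.49630513 0.1907083  0.01      ] 0.0233030294947979
pads [[0.49623501 0.22967978 0.142     ]
 [0.4978425  0.16670062 0.142     ]] [0.49703876 0.1981902  0.142     ] 0.0629996687508347
holder [ 0.59873662 -0.21665527  0.008     ] -0.2426453258732422 -0.2329364454474551 0.11751958342698399 0.07078907879440173
slat [ 0.5988335  -0.21648211  0.148     ] ((36.12691879272461, 16.03461456298828), (26.399442672729492, 3.8590548038482666), 15.255120277404785) [[ 0.60253396 -0.17845593]
 [ 0.6133972  -0.18124749]
 [ 0.59513627 -0.25447509]
 [ 0.58430778 -0.25162484]]
kiwi [0.66488918 0.00894022 0.045     ] 61
plum [ 0.49569454 -0.01452664  0.045     ] 494
slat scene bbox 255 309 120 184
```

Careful with the scale: shifts go in shares of 75 cm and turns go in shares of pi/2 rad. That gives: 0.35 m / 0.75 = 0.4667, 0.31 m / 0.75 = 0.4133, -0.9 rad / 1.5708 = -0.573.

steer_hand --offsets '[0.0267, -0.0067, 0, 0, 0, -0.0318, 1, 0.08, -0.0213, 0, 0, 0, -0.0955, 1, 0.1467, -0.0387, 0, 0, 0, -0.1783, 1, 0.2133, -0.056, 0, 0, 0, -0.261, 1, 0.28, -0.0733, 0, 0, 0, -0.3438, 1, 0.3467, -0.0907, 0, 0, 0, -0.4265, 1, 0.4133, -0.1093, 0, 0, 0, -0.5093, 1, 0.4667, -0.1227, 0, 0, 0, -0.573, 1]'

```text
t: 1.1
ee_pos: [0.4699, -0.299, 0.2312]
orientation: [-3.141, -0.0, 1.226]
wrist_force: [-0.1, -0.1, -0.3]
grip_width: 0.995
grasp_force: 0.0
```

```bash
python3 - <<'E'
from h import *
s=readout.state();print(s)
p=s["ee_pos"];psi=s["orientation"][2];d=np.array([.5988,-.2165])-p[:2]
print(d@[np.cos(psi),np.sin(psi)],d@[np.sin(psi),-np.cos(psi)],"rz",psi-1.331)
E
```

```text
{'t': 1.1, 'joints': array([-7.13123386e-01,  3.18490379e-01,  3.20653128e-02,  1.28458848e+00,
        2.52694016e-04,  1.20280118e+00]), 'qd': array([ 0.57494094,  0.22728482,  0.33219841,  0.10448369, -0.00248172,
       -0.20911405]), 'tau': array([ -5.13068989, -73.1770277 ,  36.24598145,  -0.1544117 ,
         0.13608964,   0.39059029]), 'ee_pos': array([ 0.46986935, -0.29896784,  0.23124101]), 'orientation': array([-3.14148088e+00, -3.13921656e-04,  1.22566804e+00]), 'wrist_force': array([-0.05594852, -0.12425474, -0.265851  ]), 'moment': array([-0.0342291 ,  0.00391562,  0.05357679]), 'grasp_force': 0.0, 'grip_width': 0.994875418070799}
0.12122436523233329 0.09342756499500254 rz -0.1053319605364984
```

Scaled: 0.121 m / 0.75 = 0.1613, 0.093 m / 0.75 = 0.124, -0.105 rad / 1.5708 = -0.0668.

steer_hand --offsets '[0.0533, 0.0413, 0, 0, 0, -0.0255, 1, 0.1067, 0.0827, 0, 0, 0, -0.0509, 1, 0.1467, 0.1133, 0, 0, 0, -0.0637, 1, 0.1613, 0.124, 0, 0, 0, -0.0668, 1, 0.1613, 0.124, 0, 0, 0, -0.0668, 1, 0.1613, 0.124, 0, 0, 0, -0.0668, 1]'

```text
t: 1.85
ee_pos: [0.5963, -0.2204, 0.2314]
orientation: [-3.141, 0.0, 1.323]
wrist_force: [0.7, -0.3, -0.7]
grip_width: 0.997
grasp_force: 0.0
```

```bash
python3 - <<'E'
from h import *
s=readout.state();print(s["ee_pos"],s["orientation"])
c=wristcap();cv2.imwrite("pics/w1.png",c["frame"][:,:,::-1])
print(proj(c,(.5988,-.2165,.148)),proj(c,(.5988,-.2165,.0)),-c["R"].T@c["t"])
import pickle;pickle.dump(c,open("w1.pkl","wb"))
E
```

```text
[ 0.59630065 -0.22039945  0.23142145] [-3.14142532e+00  1.27092713e-04  1.32320330e+00]
[258.11426951 189.66132877] [257.27060675 156.00675699] [ 0.61501723 -0.144997    0.37480018]
```

View pics/w1.png

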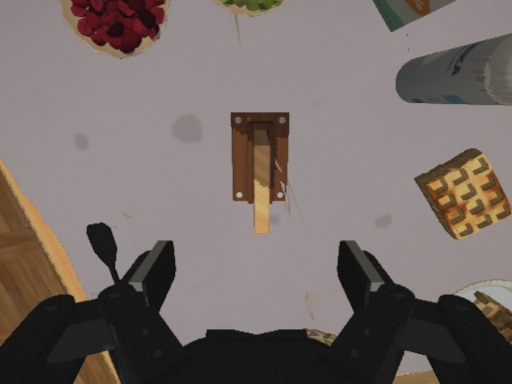

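The slat's top and end face lie along column 252–270, rows 128–233. The holder plate spans (231–289, 112–201). I'll compare this with the projected model corners.

```bash
python3 - <<'E'
from h import *
import pickle
c=pickle.load(open("w1.pkl","rb"));f=c["frame"].astype(int)
a=-.24;ex=np.array([np.cos(a),np.sin(a),0]);ey=np.array([-ex[1],ex[0],0]);o=np.array([.5988,-.2165,0])
for y in(.04,-.04):
  for x in(-.007,.007): print(proj(c,o+x*ex+y*ey+[0,0,.148]).round(1),end=' ')
print()
for y in(.06,-.06):
  for x in(-.0375,.0375): print(proj(c,o+x*ex+y*ey+[0,0,.008]).round(1),end=' ')
print()
for r in range(120,240,5):
  w=[u for u in range(240,285) if f[r,u,0]>150 and f[r,u,0]-f[r,u,2]>45]; print(r,(min(w),max(w),f[r,261]) if w else f[r,261],end='; ')
E
```

```text
[249.1 142.5] [266.5 142.4] [250.6 232.3] [266.3 232.2] 
[227.2 110.5] [286.7 109.9] [230.7 200. ] [284.6 199.5] 
120 [58 38 26]; 125 [58 37 26]; 130 [80 58 39]; 135 [82 62 42]; 140 [81 61 41]; 145 [109  80  54]; 150 [130  96  63]; 155 [144 106  69]; 160 [138 101  66]; 165 [132  97  64]; 170 [141 104  68]; 175 [143 105  70]; 180 (254, 256, array([127,  93,  62])); 185 (254, 262, array([186, 150,  97])); 190 (254, 268, array([196, 167, 107])); 195 (255, 268, array([196, 159, 103])); 200 (254, 268, array([196, 162, 104])); 205 (254, 268, array([197, 174, 111])); 210 (254, 269, array([197, 171, 110])); 215 (254, 269, array([196, 152,  98])); 220 (254, 268, array([196, 148,  95])); 225 (254, 268, array([197, 156, 102])); 230 (255, 268, array([196, 155, 101])); 235 [154 146 148];
```

Scaled: 0.137 m / 0.75 = 0.1827, 0.0036 m / 0.75 = 0.0048, -0.008 rad / 1.5708 = -0.0051.

steer_hand --offsets '[0.0048, 0.0043, 0.0133, 0, 0, -0.0051, 1, 0.0048, 0.0043, 0.0533, 0, 0, -0.0051, 1, 0.0048, 0.0043, 0.0933, 0, 0, -0.0051, 1, 0.0048, 0.0043, 0.1333, 0, 0, -0.0051, 1, 0.0048, 0.0043, 0.1667, 0, 0, -0.0051, 1, 0.0048, 0.0043, 0.1827, 0, 0, -0.0051, 1, 0.0048, 0.0043, 0.1827, 0, 0, -0.0051, 1, 0.0048, 0.0043, 0.1827, 0, 0, -0.0051, 1]'

```text
t: 2.9
ee_pos: [0.6015, -0.2175, 0.0952]
orientation: [3.14, 0.0, 1.332]
wrist_force: [0.8, 0.4, -0.6]
grip_width: 1.0
grasp_force: 0.0
```

Scaled: -0.001 m / 0.75 = -0.0013.

steer_hand --offsets '[0, -0.0013, 0, 0, 0, 0, 0.6, 0, -0.0013, 0, 0, 0, 0, 0.4, 0, -0.0013, 0, 0, 0, 0, 0.3, 0, -0.0013, 0, 0, 0, 0, 0.1, 0, -0.0013, 0, 0, 0, 0, 0, 0, -0.0013, 0, 0, 0, 0, 0, 0, -0.0013, 0, 0, 0, 0, 0, 0, -0.0013, 0, 0, 0, 0, 0]' --force 70

```text
t: 3.9
ee_pos: [0.6003, -0.2171, 0.0945]
orientation: [3.141, 0.0, 1.332]
wrist_force: [1.6, -0.1, 3.9]
grip_width: 0.156
grasp_force: 68.4
```

Scaled: -0.056 m / 0.75 = -0.0747, -0.04 m / 0.75 = -0.0533.

steer_hand --offsets '[0, 0, -0.004, 0, 0, 0, 0, 0, 0, -0.012, 0, 0, 0, 0, 0, 0, -0.0213, 0, 0, 0, 0, 0, 0, -0.032, 0, 0, 0, 0, 0, 0, -0.0427, 0, 0, 0, 0, 0, 0, -0.0533, 0, 0, 0, 0, 0, 0, -0.064, 0, 0, 0, 0, 0, 0, -0.0747, 0, 0, 0, 0]'

```text
t: 4.9
ee_pos: [0.6, -0.217, 0.1508]
orientation: [-3.141, -0.0, 1.332]
wrist_force: [-0.8, 0.1, -1.1]
grip_width: 0.154
grasp_force: 68.6
```

steer_hand --offsets '[0, 0, -0.0107, 0, 0, 0, 0, 0, 0, -0.0213, 0, 0, 0, 0, 0, 0, -0.0347, 0, 0, 0, 0, 0, 0, -0.048, 0, 0, 0, 0, 0, 0, -0.0613, 0, 0, 0, 0, 0, 0, -0.0747, 0, 0, 0, 0, 0, 0, -0.0827, 0, 0, 0, 0, 0, 0, -0.0853, 0, 0, 0, 0]'

```text
t: 5.9
ee_pos: [0.6002, -0.2171, 0.2146]
orientation: [3.141, 0.0, 1.332]
wrist_force: [0.3, -0.7, -0.8]
grip_width: 0.155
grasp_force: 68.6
```

```bash
python3 - <<'E'
from h import *
s=readout.state();psi=s["orientation"][2];p=s["ee_pos"]
d=np.array([.43,.195])-p[:2];print(d,d@[np.cos(psi),np.sin(psi)],d@[np.sin(psi),-np.cos(psi)],"rz",psi-1.594)
E
```

```text
[-0.17019445  0.4120804 ] 0.3600687156969005 -0.26291999184403186 rz -0.26223426300830277
```

Scaled: 0.118 m / 0.75 = 0.1573, 0.098 m / 0.75 = 0.1307.

steer_hand --offsets '[0.0053, -0.004, 0, 0, 0, 0, 0, 0.016, -0.012, 0, 0, 0, 0, 0, 0.032, -0.024, 0, 0, 0, 0, 0, 0.0533, -0.0387, 0, 0, 0, 0, 0, 0.0773, -0.056, 0, 0, 0, 0, 0, 0.104, -0.076, 0, 0, 0, 0, 0, 0.1307, -0.096, 0, 0, 0, 0, 0, 0.1573, -0.1147, 0, 0, 0, 0, 0]'

```text
t: 6.9
ee_pos: [0.5436, -0.0803, 0.2144]
orientation: [3.141, -0.0, 1.332]
wrist_force: [0.0, 0.1, -0.6]
grip_width: 0.154
grasp_force: 68.6
```

steer_hand --offsets '[0.0267, -0.02, 0, 0, 0, 0, 0, 0.0533, -0.0387, 0, 0, 0, 0, 0, 0.08, -0.0587, 0, 0, 0, 0, 0, 0.1067, -0.0773, 0, 0, 0, 0, 0, 0.1333, -0.0973, 0, 0, 0, 0, 0, 0.16, -0.1173, 0, 0, 0, 0, 0, 0.1867, -0.136, 0, 0, 0, 0, 0, 0.2067, -0.1507, 0, 0, 0, 0, 0]'

```text
t: 7.9
ee_pos: [0.4705, 0.0967, 0.2144]
orientation: [3.141, -0.0, 1.332]
wrist_force: [0.1, -0.5, -1.2]
grip_width: 0.157
grasp_force: 68.6
```

steer_hand --offsets '[0.024, -0.0173, 0, 0, 0, -0.0191, 0, 0.0453, -0.0333, 0, 0, 0, -0.0446, 0, 0.064, -0.048, 0, 0, 0, -0.07, 0, 0.08, -0.06, 0, 0, 0, -0.0955, 0, 0.0947, -0.0707, 0, 0, 0, -0.121, 0, 0.1053, -0.0787, 0, 0, 0, -0.1464, 0, 0.1133, -0.084, 0, 0, 0, -0.1623, 0, 0.116, -0.0853, 0, 0, 0, -0.1668, 0]'

```text
t: 8.9
ee_pos: [0.4298, 0.1953, 0.2143]
orientation: [-3.142, 0.0, 1.595]
wrist_force: [-0.7, 1.1, -0.7]
grip_width: 0.153
grasp_force: 68.6
```

```bash
python3 - <<'E'
from h import *
import pickle
s=readout.state();print(s["ee_pos"],s["orientation"])
w=wristcap();t=capture("top");sc=capture("scene");pickle.dump((w,t,sc),open("c2.pkl","wb"))
T=cv2.resize(t["frame"][165:255,165:235],None,fx=4.266,fy=4.266,interpolation=2)
cv2.imwrite("pics/c2w.png",w["frame"][:,:,::-1])
S=cv2.resize(sc["frame"][170:280,190:300],(384,384),interpolation=2)
cv2.imwrite("pics/c2.png",np.hstack([T[:384],S])[:,:,::-1])
E
```

```text
[0.4297721  0.19527646 0.2142616 ] [-3.14158672e+00  1.00666914e-05  1.59463752e+00]
```

View pics/c2w.png

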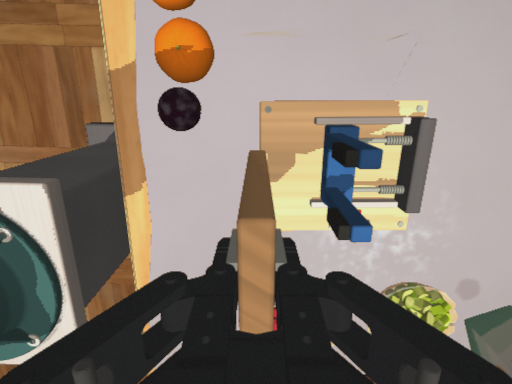

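View pics/c2.png

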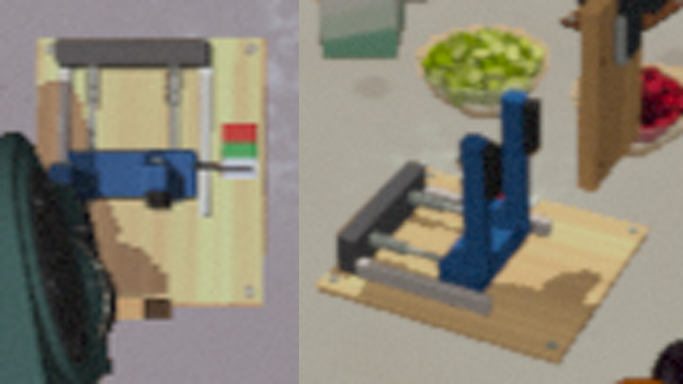

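The wrist view shows the slat upright at (258,150–330), and the pads at about (345,155) and (340,230). In the scene view the pads are on the fence posts and the slat is vertical. I'll zoom in to pick the pad corners.

```bash
python3 - <<'E'
from h import *
import pickle
w,t,sc=pickle.load(open("c2.pkl","rb"))
A=cv2.resize(w["frame"][120:245,318:388],None,fx=4.8,fy=4.8,interpolation=2)
S=cv2.resize(sc["frame"][190:240,230:265],None,fx=12,fy=12,interpolation=2)
A=A[:600];S=S[:600]
cv2.imwrite("pics/c3.png",np.hstack([A,S])[:,:,::-1]);print(A.shape,S.shape)
for sy in(1,-1):
  a=.023;e=np.array([np.cos(a),np.sin(a),0]);n=np.array([-e[1],e[0],0])
  for z in(.142,.1):
    for dy in(.007,-.007):
      X=np.array([.4967,.198,z])+n*(sy*.032+dy)
      p=proj(w,X);q=proj(sc,X);print(sy,z,dy,((p-[318,120])*4.8+2).round(),((q-[230,190])*12+6+[336,0]).round())
E
```

```text
(600, 336, 3) (600, 420, 3)
1 0.142 0.007 [122. 146.] [536. 289.]
1 0.142 -0.007 [114. 231.] [568. 254.]
1 0.1 0.007 [ 57. 108.] [541. 460.]
1 0.1 -0.007 [ 51. 181.] [572. 424.]
-1 0.142 0.007 [ 88. 509.] [675. 135.]
-1 0.142 -0.007 [ 81. 580.] [703. 103.]
-1 0.1 0.007 [ 32. 421.] [677. 301.]
-1 0.1 -0.007 [ 28. 484.] [705. 268.]
```

View pics/c3.png

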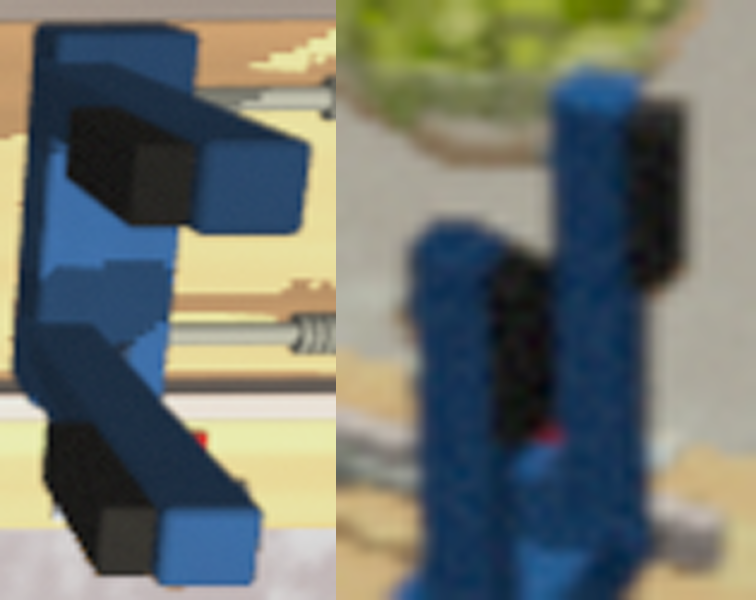

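The pads sit about 3 mm farther in +x and 0.7 mm in +y than predicted in the wrist view, and the yaw agrees. I'll take the pad centre as about (0.498, 0.1985). Next I lower the slat in front of the fence.

Scaled: 0.103 m / 0.75 = 0.1373, 0.098 m / 0.75 = 0.1307.

steer_hand --offsets '[0.0013, 0, 0.008, 0, 0, 0, 0, 0.0027, 0, 0.0267, 0, 0, 0, 0, 0.0027, 0, 0.048, 0, 0, 0, 0, 0.0027, 0, 0.0693, 0, 0, 0, 0, 0.0027, 0, 0.0907, 0, 0, 0, 0, 0.0027, 0, 0.112, 0, 0, 0, 0, 0.0027, 0, 0.1307, 0, 0, 0, 0, 0.0027, 0, 0.1373, 0, 0, 0, 0]'

```text
t: 10.05
ee_pos: [0.429, 0.1967, 0.1099]
orientation: [-3.14, 0.0, 1.594]
wrist_force: [0.7, 0.9, -0.7]
grip_width: 0.157
grasp_force: 68.6
```

steer_hand --offsets '[0, 0.0053, 0, 0, 0, 0, 0, 0, 0.0133, 0, 0, 0, 0, 0, 0, 0.0227, 0, 0, 0, 0, 0, 0, 0.032, 0, 0, 0, 0, 0, 0, 0.0413, 0, 0, 0, 0, 0, 0, 0.048, 0, 0, 0, 0, 0, 0, 0.0533, 0, 0, 0, 0, 0, 0, 0.0533, 0, 0, 0, 0, 0]'

```text
t: 11.05
ee_pos: [0.4699, 0.1979, 0.1112]
orientation: [-3.142, -0.0, 1.594]
wrist_force: [0.1, -0.7, -1.1]
grip_width: 0.161
grasp_force: 68.6
```

```bash
python3 - <<'E'
from h import *
import pickle
s=readout.state();print(s["ee_pos"],s["orientation"])
w=wristcap();t=capture("top");sc=capture("scene");pickle.dump((w,t,sc),open("c4.pkl","wb"))
A=w["frame"][60:360,200:400]
S=cv2.resize(sc["frame"][185:260,200:290],(600,500),interpolation=2)
cv2.imwrite("pics/c4.png",np.hstack([cv2.resize(A,(200,300)),S[:300]])[:,:,::-1] if 0 else np.hstack([cv2.copyMakeBorder(A,0,200,0,0,0),S])[:,:,::-1])
E
```

```text
[0.46992336 0.19792377 0.11122111] [-3.14152310e+00 -8.60920443e-07  1.59375753e+00]
```

View pics/c4.png

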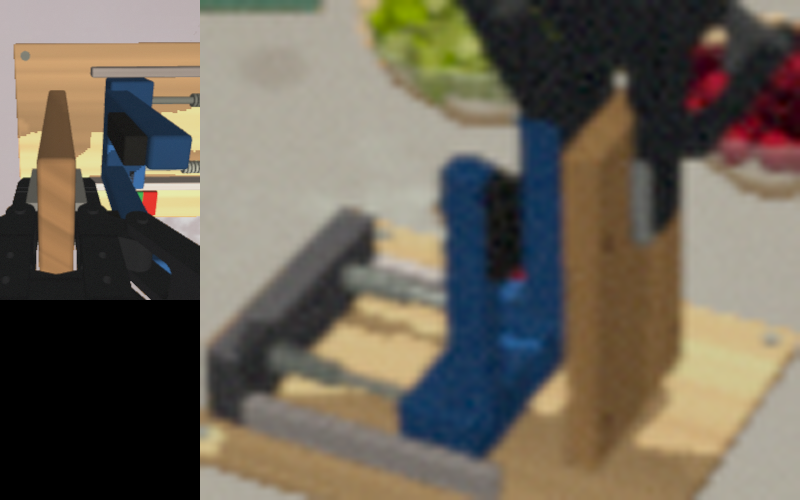

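The slat hangs upright in front of the pads, with its bottom above the board. Its top +y edge is at wrist row ≈217, columns 237–276. I'll check that against the projection.

```bash
python3 - <<'E'
from h import *
import pickle
w,t,sc=pickle.load(open("c4.pkl","rb"))
e=np.array([np.cos(.023),np.sin(.023),0]);n=np.array([-e[1],e[0],0]);o=np.array([.4699,.1979,0])
for z in(.165,.025): print(z,[proj(w,o+x*e+.04*n+[0,0,z]).round(1) for x in(-.007,.007)])
print("near -y top",[proj(w,o+x*e-.04*n+[0,0,.165]).round(1) for x in(-.007,.007)])
# scene: bottom corners in crop coordinates (x+200)
k=600/90.
for x in(-.007,.007):
  for y in(.04,-.04): print(x,y,((proj(sc,o+x*e+y*n+[0,0,.025])-[200,185])*k+[200,0]).round(), ((proj(sc,o+x*e+y*n+[0,0,.165])-[200,185])*k+[200,0]).round())
E
```

```text
0.165 [array([236.9, 214.1]), array([277.5, 214. ])]
0.025 [array([247.8, 147.5]), array([264.9, 147.4])]
near -y top [array([241.1, 385.3]), array([273.5, 385.2])]
-0.007 0.04 [594. 473.] [590. 161.]
-0.007 -0.04 [681. 356.] [682.  54.]
0.007 0.04 [560. 463.] [554. 152.]
0.007 -0.04 [648. 347.] [648.  46.]
```

Scaled: 0.024 m / 0.75 = 0.032, 0.015 m / 0.75 = 0.02.

steer_hand --offsets '[0.0013, 0.0053, 0, 0, 0, 0, 0, 0.0027, 0.0107, 0, 0, 0, 0, 0, 0.0027, 0.016, 0, 0, 0, 0, 0, 0.0027, 0.02, 0, 0, 0, 0, 0, 0.0027, 0.024, 0, 0, 0, 0, 0, 0.0027, 0.0267, 0, 0, 0, 0, 0, 0.0027, 0.0293, 0, 0, 0, 0, 0, 0.0027, 0.032, 0, 0, 0, 0, 0]'

```text
t: 12.2
ee_pos: [0.4936, 0.2005, 0.1113]
orientation: [-3.141, 0.0, 1.594]
wrist_force: [-1.5, -0.1, 0.5]
grip_width: 0.158
grasp_force: 68.7
```

steer_hand --offsets '[0, 0.0013, 0, 0, 0, 0, 0, 0, 0.0027, 0, 0, 0, 0, 0, 0, 0.004, 0, 0, 0, 0, 0, 0, 0.0053, 0, 0, 0, 0, 0, 0, 0.0053, 0, 0, 0, 0, 0, 0, 0.0053, 0, 0, 0, 0, 0]'

```text
t: 12.95
ee_pos: [0.4976, 0.2006, 0.1112]
orientation: [-3.141, 0.0, 1.594]
wrist_force: [-1.6, 0.5, -1.1]
grip_width: 0.152
grasp_force: 68.9
```

Scaled: 0.005 m / 0.75 = 0.0067, 0.004 m / 0.75 = 0.0053.

steer_hand --offsets '[0, 0.0013, 0, 0, 0, 0, 0, 0, 0.0027, 0, 0, 0, 0, 0, 0, 0.004, 0, 0, 0, 0, 0, 0, 0.0053, 0, 0, 0, 0, 0, 0, 0.0067, 0, 0, 0, 0, 0, 0, 0.0067, 0, 0, 0, 0, 0]'

```text
t: 13.7
ee_pos: [0.5024, 0.2007, 0.1112]
orientation: [-3.141, -0.0, 1.594]
wrist_force: [-6.9, -0.0, 2.4]
grip_width: 0.159
grasp_force: 69.1
```

```bash
python3 - <<'E'
from h import *
F=[]
for i in range(8):
    t=capture("top");F.append(readout.state()["wrist_force"])
print(np.mean(F,0),readout.state()["ee_pos"])
w=wristcap()
import pickle;pickle.dump((w,t),open("c5.pkl","wb"))
A=cv2.resize(w["frame"][100:300,200:420],(440,400),interpolation=2)
B=cv2.resize(t["frame"][190:215,205:235],(360,300),interpolation=2)
cv2.imwrite("pics/c5.png",np.hstack([A,cv2.copyMakeBorder(B,0,100,0,0,0)])[:,:,::-1])
E
```

```text
[-6.18078754 -0.01620159  1.7062094 ] [0.50239834 0.20067626 0.11121915]
```

View pics/c5.png

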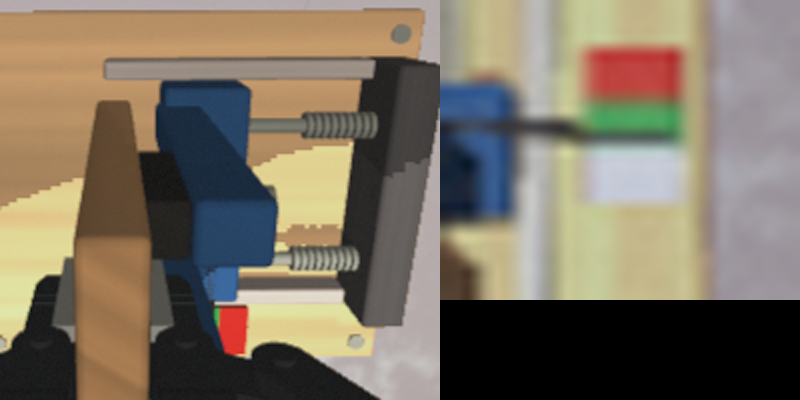

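The slat is flat against the pads, and the pointer has just entered the green band at about 6.2 N (10 mm). I'll push 3.5 mm more to reach the middle.

Scaled: 0.0035 m / 0.75 = 0.0047, 0.003 m / 0.75 = 0.004.

steer_hand --offsets '[0, 0.0013, 0, 0, 0, 0, 0, 0, 0.0027, 0, 0, 0, 0, 0, 0, 0.004, 0, 0, 0, 0, 0, 0, 0.0047, 0, 0, 0, 0, 0, 0, 0.0047, 0, 0, 0, 0, 0, 0, 0.0047, 0, 0, 0, 0, 0, 0, 0.0047, 0, 0, 0, 0, 0]'

```text
t: 15.02
ee_pos: [0.5055, 0.2007, 0.1112]
orientation: [-3.14, -0.0, 1.594]
wrist_force: [-7.7, 0.5, 3.8]
grip_width: 0.158
grasp_force: 69.3
```

```bash
python3 - <<'E'
from h import *
F=[]
for i in range(8):
    t=capture("top");F.append(readout.state()["wrist_force"])
print(np.mean(F,0),readout.state()["ee_pos"])
w=wristcap();sc=capture("scene")
A=cv2.resize(w["frame"][100:300,200:420],(440,400),interpolation=2)
B=cv2.resize(t["frame"][190:215,205:235],(360,300),interpolation=2)
S=cv2.resize(sc["frame"][185:265,200:310],(360,262),interpolation=2)
R=np.vstack([B,S]);cv2.imwrite("pics/c6.png",np.hstack([cv2.copyMakeBorder(A,0,162,0,0,0),R])[:,:,::-1])
e=np.array([np.cos(.023),np.sin(.023),0]);n=np.array([-e[1],e[0],0]);p=readout.state()["ee_pos"];o=np.array([p[0],p[1],0])
for z,y,x in((.165,.04,.007),(.025,.04,.007),(.142,.039,.007),(.142,.039,.014)):print(z,y,((proj(w,o+x*e+y*n+[0,0,z])-[200,100])*2).round())
E
```

```text
[-7.95749645  0.23955695  3.35835264] [0.5055277  0.20076086 0.11118727]
0.165 0.04 [155. 228.]
0.025 0.04 [130.  95.]
0.142 0.039 [147. 190.]
0.142 0.039 [180. 190.]
```

View pics/c6.png

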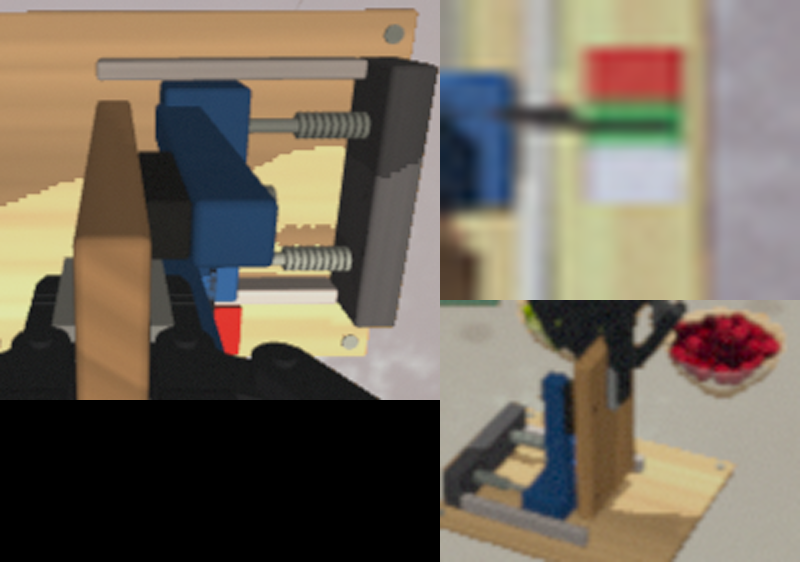

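The pointer stands mid-green at about 8 N, and the slat is upright, flat on the pads and centred within about 2 mm. I'm handing it in.

```bash
python3 -c "
from plant import ctrl, readout, capture
print(ctrl.close_job())"
```

```text
the job is handed in; nothing more can be done
None
```

I handed the job in at about 15.5 s with the slat still gripped and upright, flat on both pads, centred to about 2 mm and with a gap of about 15 mm above the board; the push is about 8 N with the pointer mid-green, and the bowls were left alone (no verdict was returned).

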